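# Sort the grinding cart's hardware

## Robot

A 6-joint arm with a two-finger parallel gripper is mounted at the origin on the work surface. World frame = base frame: x ahead of the robot, y to its left, z up, the work surface at z = 0. Lengths are in mm, angles in rad, forces in N, time in s.
With the tool pointing down it reaches from about 350 to 875 mm from the base axis. Payload 4.2 kg.
Tool frame: the origin (TCP) lies at the very end of the fingers, on their centre line; the grasp point (between the pads) lies 19 mm behind it (arm.grip_point_offset is the distance from the TCP to the grasp point, in mm); z points along the fingers, y is the direction in which the jaws open and shut (so a half turn about z gives the same grasp; the last joint's range is limited). The gripper opens to 85 mm and grips with 20 to 120 N. Pads are 22 mm wide; open, the fingers measure 114 mm over their backs; the gripper's body (76 mm by 85 mm) begins 54 mm behind the grasp point. The pads swing forward as they close: fully open they stand 13 mm farther back than shut.
Start: joints at [-0.941, 0.385, 0.008, 0, -1.194, -0.259], TCP at [226.49, -582.496, 231.312] pointing down, gripper open.
Joint ranges: [-3.14, 3.14], [-1.21, 2.06], [-1.07, 1.41], [-3.16, 2.05], [-2.99, -0.16], [-3.1, 3.1]. Speed limits (rad/s): [2.79, 2.79, 3.14, 3.14, 3.14, 3.14].

## Interface

Orientations are given as a unit quaternion [x, y, z, w].
In Python, from bench import arm gives the robot as it stands.
- The arm moves only by the tool drive_tool, never from a script. Its argument "steps" is a list of rows, each a list of 5 numbers: the shift along the tool's x, y, z in m, then the turn about the tool's z in degrees, then the finger opening in m, from 0 to 0.0854. A call has 1 to 20 rows; each row shifts and turns the commanded pose from where the row before left it, along the tool's axes as they then stand; what a row does not reach is not made up. A row lasts 1/10 s, in which the tool goes at most 50 mm and 8.59 degrees, less where a joint would pass 70% of its speed; a pose out of reach is approached as far as the arm can. A call is refused whole if a number of a shift passes 0.05 or a number of a turn 8.59, either way. A call with a gripper value outside its range is refused whole. The fingers move at their own pace and stop on an object; the grip force is fixed at half the most. Time passes only in rows, so rows that do not move let the fingers close. It gives the time, the measured TCP pose, the force and the opening at its end, in the units of the state.
- arm.read_state(): the state, without advancing time (a new reading comes with each control period).
- arm.get_image(name): name is "side" or "top"; returns (picture, depth): 400x640x3 uint8, blue, green, red; 400x640 float32, mm along the optical axis (not along the pixel's ray), 0 where there is no reading.
- arm.camera_params(name): a dict with "K" (3x3 intrinsics, pixels), "world_to_cam" (4x4, takes a point from world to camera coordinates). Camera axes: x right, y up, looking along -z (the intrinsics and any distortion apply to the point x, -y, -z); pixel columns grow to the right and rows downward; lengths in mm; the calibration is good to about 2 mm. A picture is of the moment at which its call begins. camera_params takes no time and is no camera call.
- arm.job_done(): hands the job in, once; it reports no verdict.
The state is a dict: "clock": time; "joints": joint angles; "joint_vel": joint speeds; "joint_efforts": joint torques, N m; "position": TCP position; "ee_rot": TCP orientation; "contact_force": force on the tool from outside, world axes, zero at the start; "wrist_torque": the same for the moment, N m; "gripper_width": finger opening in mm.
Only numpy, scipy, OpenCV 4.12 (cv2) and the standard library are available. Lean on these libraries where they do the work, as an engineer would, in place of code of your own. Each camera call takes 0.05 s, during which the arm holds its last target.

## Task

Sort the loose hardware on the cart to where it belongs: lay the file flat in the long plywood tray, lay the padlock flat in the squarish grey tray, and put both bronze washers over the upright pin of the washer stand, the big one at the bottom and the small one on top of it. Leave the oil can and the gate hinge where they are.

Things in the scene. Friction and masses are not known exactly. Their poses are not given: they have to be found in the camera images.
- file_mid (a point): Flat steel file with a wooden handle, loose, lying along its x: 190 mm long in all (x -95 to +95), blade towards +x 20 mm wide (y) and 8 mm thick, handle (x -95 to -29) 22 mm wide and 18 mm high, steel ferrule x -32 to -20. This point is the file's middle, on the blade, half-way up its thickness (4 mm above its flat underside) and within 20 mm of its balance point; z up. About 0.16 kg. It may be laid either way round in its tray.
- padlock_mid (a point): Chrome padlock, loose, lying flat: block body 42 mm (x) by 48 mm (y) by 22 mm thick (z), steel shackle loop 40 mm wide, 8 mm thick, reaching out to x = +51 mm. This point is the centre of the body, 11 mm above its underside; x points to the shackle, z up. About 0.28 kg. It may be laid either way round in its tray.
- big_washer_mid (a point): Big bronze washer, loose, lying flat: outer diameter 60 mm, hole 28 mm, 10 mm thick. This point is its centre, 5 mm above its underside. About 0.19 kg.
- small_washer_mid (a point): Small bronze washer, loose, lying flat: outer diameter 44 mm, hole 26 mm, 10 mm thick. This point is its centre, 5 mm above its underside. About 0.085 kg.
- file_tray: Long open plywood tray for the file, fixed to the cart: outside 230 mm (x, its length) by 92 mm (y) by 22 mm high, walls 4 mm, inner floor 4 mm above the cart top. Origin at the centre of its underside; z up.
- padlock_tray: Squarish open grey metal tray for the padlock, fixed to the cart: outside 138 mm (x) by 112 mm (y) by 22 mm high, walls 4 mm, inner floor 4 mm above the cart top. Origin at the centre of its underside; z up.
- washer_post: Washer stand, fixed to the cart: round dark wooden base 90 mm in diameter and 10 mm high with an upright steel pin in its centre, 10 mm in diameter, its tapered tip 50 mm above the cart top. Origin at the centre of the base's underside; z up.
- oil_can: Green oil can with a thin brass spout, standing loose beyond the work: 64 mm in diameter, 144 mm tall, spout leaning out 42 mm to its +y. To be left alone. Origin at the centre of its underside.
- gate_hinge: Galvanized gate hinge with a hook end, lying loose beyond the work: about 44 mm (x) by 154 mm (y), 14 mm high at its barrel. To be left alone. Origin under its barrel, on the cart top. (Well clear of all this, a hand-cranked grinding wheel, 190 mm tall, stands fixed near the right edge of the cart, all of it beyond y = -0.54 m.)
Things that resemble listed ones, but are neither listed nor needed, are in the scene too. What is shaped like the part that bears small_washer_mid but pink or red is not meant.

How it is judged:
By the outcome, as a careful person would: the job done as asked, in the order asked, and still so for the second after the job is handed in, with the robot touching nothing.
It also fails if it takes over 109 s, if anything falls off the work surface, if the arm or the gripper's body presses on something with over 40 N, if the wrist force passes 120 N, or if a joint passes its speed limit or range.

## Working session

There is one attempt and no reset: what is moved stays moved. The work goes in short steps, Python scripts to look and compute and a tool call to move; the robot and the scene stay as the last step left them, time stands still between calls to the robot, and variables do not carry over. Pictures are saved under pics/ and viewed, and the job is handed in when it is done.

Besides the shell and the picture viewer there is one more tool, called after "Emit:" by a JSON object that holds its "name" and its "arguments". drive_tool: Moves the arm, as the interface text tells. Its arguments: {"type":"object","properties":{"steps":{"type":"array"}},"required":["steps"]}

```bash
ls; mkdir -p pics
python3 - <<'E'
from bench import arm
import cv2,numpy as np
for n in("top","side"):
    im,d=arm.get_image(n); cv2.imwrite(f"pics/{n}0.png",im); np.save(f"{n}0.npy",d)
    p=arm.camera_params(n); print(n,p)
print(arm.read_state())
E
```

```text
pics
top {'K': array([[475.32259813,   0.        , 325.11442547],
       [  0.        , 475.32259813, 197.01491507],
       [  0.        ,   0.        ,   1.        ]]), 'world_to_cam': array([[-2.68597481e-02, -9.99557754e-01,  1.27612697e-02,
         2.02011194e+00],
       [ 9.80802266e-01, -2.38848917e-02,  1.93536628e-01,
        -5.89297347e+02],
       [-1.93146236e-01,  1.77146273e-02,  9.81010053e-01,
        -1.20379842e+03],
       [ 0.00000000e+00,  0.00000000e+00,  0.00000000e+00,
         1.00000000e+00]])}
side {'K': array([[438.73117681,   0.        , 319.4005053 ],
       [  0.        , 438.73117681, 208.14509858],
       [  0.        ,   0.        ,   1.        ]]), 'world_to_cam': array([[ 9.93689223e-01, -1.12064050e-01,  4.83494137e-03,
        -5.98790876e+02],
       [ 6.38736816e-02,  6.00758508e-01,  7.96874751e-01,
        -5.91335841e+01],
       [-9.22056444e-02, -7.91537026e-01,  6.04125198e-01,
        -1.10217213e+03],
       [ 0.00000000e+00,  0.00000000e+00,  0.00000000e+00,
         1.00000000e+00]])}
{'clock': 0.1, 'joints': array([-9.41442486e-01,  3.85474656e-01,  6.76474173e-03, -4.14085112e-04,
       -1.19397918e+00, -2.58617942e-01]), 'joint_vel': array([-2.91463971e-04,  6.06568366e-04,  6.42992544e-03,  2.58363026e-03,
        2.69738443e-03, -5.01866840e-06]), 'joint_efforts': array([ 2.10955095e-04, -3.93318486e+01,  1.88928455e+01,  4.19793025e+00,
       -2.60156878e-03,  1.06824390e-05]), 'position': array([ 226.27588768, -582.05147236,  230.33796523]), 'ee_rot': array([-1.84233047e-01,  9.82882115e-01,  9.37291346e-04, -2.32725412e-04]), 'contact_force': array([-0.63913965,  0.95232931,  0.1495269 ]), 'wrist_torque': array([-0.00973542, -0.00474196,  0.01930116]), 'gripper_width': 85.64851412232483}
```

View pics/top0.png

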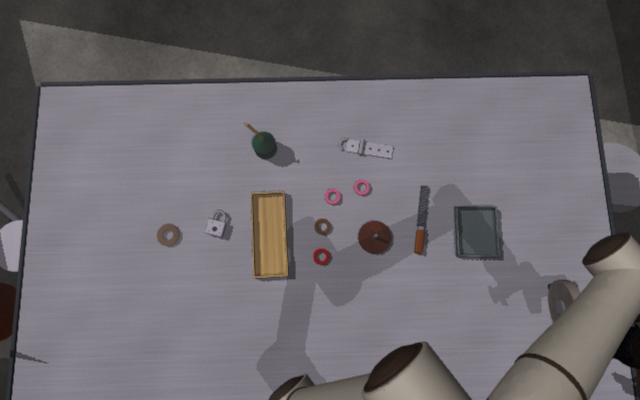

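View pics/side0.png

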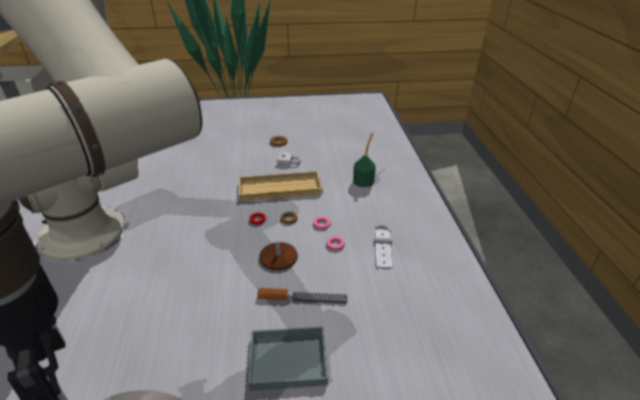

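The top image shows the big bronze washer at (168,235), padlock (217,224), file tray (270,235), and file (421,220) with its handle towards the robot. The stand is at (375,237), the grey tray (478,232), the oil can (263,145) and the hinge (367,148).
Possible small washers are bronze (323,227), red (322,257), pink (333,197) and pink (362,187). By the description I choose the bronze one, and I'll check it in a crop.

```bash
cat > h.py <<'E'
import numpy as np,cv2
from bench import arm
def deproj(n,u,v,z=None,depth=None):
    p=arm.camera_params(n);K=p["K"];T=np.linalg.inv(p["world_to_cam"])
    r=np.array([(u-K[0,2])/K[0,0],-(v-K[1,2])/K[1,1],-1.])
    if depth is not None: return (T[:3,:3]@(r*depth)+T[:3,3])
    d=T[:3,:3]@r;o=T[:3,3]
    return o+d*(z-o[2])/d[2]
def proj(n,P):
    p=arm.camera_params(n);K=p["K"];c=p["world_to_cam"]@np.append(P,1.)
    return K[0,2]+K[0,0]*c[0]/-c[2],K[1,2]+K[1,1]*(-c[1])/-c[2]
def cloud(n,d):
    p=arm.camera_params(n);K=p["K"];T=np.linalg.inv(p["world_to_cam"])
    v,u=np.mgrid[:400,:640]
    c=np.stack([(u-K[0,2])/K[0,0]*d,-(v-K[1,2])/K[1,1]*d,-d],-1)
    return c@T[:3,:3].T+T[:3,3]
E
python3 - <<'E'
from h import *
im=cv2.imread("pics/top0.png")
c=cv2.resize(im[170:290,140:340],(800,480),interpolation=cv2.INTER_CUBIC);cv2.imwrite("pics/c1.png",c)
c=cv2.resize(im[170:290,320:520],(800,480),interpolation=cv2.INTER_CUBIC);cv2.imwrite("pics/c2.png",c)
d=np.load("top0.npy");C=cloud("top",d)
for u,v in [(300,240),(350,260),(168,245),(168,235),(217,228),(270,235),(323,219),(323,227),(375,245),(422,205),(420,242),(478,232),(200,300),(440,150)]: print(u,v,C[v,u].round(1))
for n in ("top","side"):
    d=np.load(n+"0.npy");print((d==0).mean())
E
```

```text
300 240 [482.9  57.6  -2. ]
350 260 [425.1 -76.9  -0.7]
168 245 [477.6 413.1   7.1]
168 235 [505.8 417.   -2.1]
217 228 [518.2 278.8  23.4]
270 235 [497.7 138.5   6.4]
323 219 [537.2  -6.5  12.1]
323 227 [516.6  -6.    1.7]
375 245 [ 345.5    9.3 1295. ]
422 205 [ 569.6 -280.1   10.1]
420 242 [ 467.2 -266.2   17.7]
478 232 [ 491.6 -429.5    6.1]
200 300 [330.  325.7  -1. ]
440 150 [ 729.9 -345.3   -4.2]
0.00401171875
0.003984375
```

View pics/c1.png

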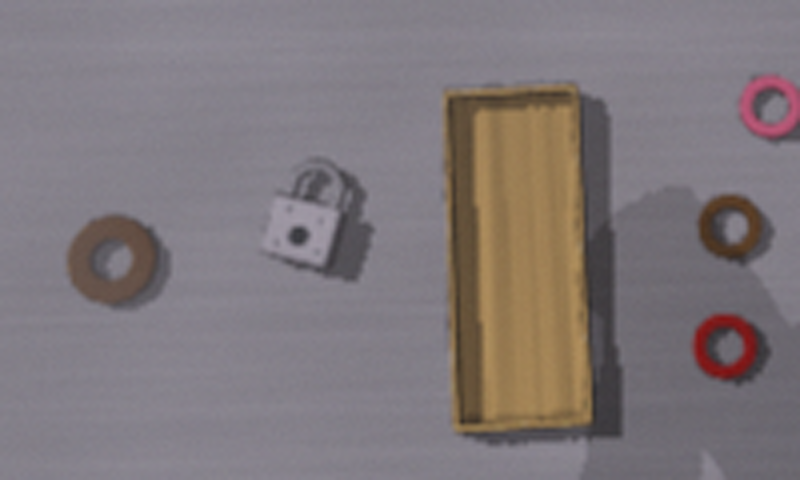

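View pics/c2.png

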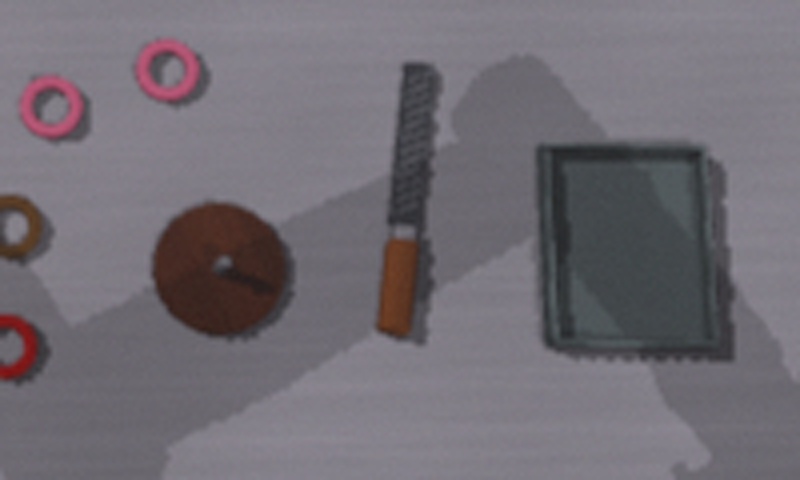

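The crop confirms the small bronze washer at top (323,227), next to the red one at (322,257). The pink ones are further out. Next I'll measure by segmentation in both views.

```bash
cat > seg.py <<'E'
from h import *
def rectfit(n,hsvlo,hsvhi,box,tag):
    im=cv2.imread(f"pics/{n}0.png");hsv=cv2.cvtColor(im,cv2.COLOR_BGR2HSV)
    u0,v0,u1,v1=box
    m=cv2.inRange(hsv,hsvlo,hsvhi);mm=np.zeros_like(m);mm[v0:v1,u0:u1]=m[v0:v1,u0:u1]
    k,l,s,c=cv2.connectedComponentsWithStats(mm,connectivity=8)
    i=1+np.argmax(s[1:,4]); mk=(l==i).astype(np.uint8)
    cn=max(cv2.findContours(mk,cv2.RETR_EXTERNAL,cv2.CHAIN_APPROX_NONE)[0],key=len)
    return mk,cn
if __name__=="__main__":
  for n,boxes in {"top":dict(big=(150,215,190,255),small=(310,215,335,240),post=(355,217,396,257),handle=(410,228,430,258)),"side":dict(big=(262,130,295,150),small=(276,208,302,226),handle=(254,285,290,303),post=(255,238,302,272))}.items():
    for t,b in boxes.items():
        mk,cn=rectfit(n,(0,70,20),(25,255,255),b,t)
        e=cv2.fitEllipse(cn); 
        z=dict(big=8,small=8,post=9,handle=16)[t]
        # fill outer contour, map to plane
        Q=np.array([deproj(n,u,v,z)[:2] for u,v in cn[:,0]],np.float32)
        (cx,cy),r=cv2.minEnclosingCircle(Q); 
        f=cv2.drawContours(np.zeros_like(mk),[cn],-1,1,-1);v,u=np.nonzero(f)
        print(n,t,"ell",np.round(e[0],1),"centroid w",np.round(deproj(n,u.mean(),v.mean(),z),1),"encl",round(cx,1),round(cy,1),round(2*r,1), "rect",[np.round(x,1) for x in cv2.minAreaRect(Q)])
E
python3 seg.py
python3 - <<'E'
from h import *
im=cv2.imread("pics/side0.png")
cv2.imwrite("pics/c3.png",cv2.resize(im[120:280,220:420],(800,640),interpolation=cv2.INTER_CUBIC)[:600])
cv2.imwrite("pics/c4.png",cv2.resize(im[225:395,220:370],(705,600)[:2],interpolation=cv2.INTER_CUBIC))
E
```

```text
top big ell [168.1 233.8] centroid w [513.6 404.6   8. ] encl 507.9 414.5 53.8 rect [array([513.5, 407.6]), array([53.2, 34. ]), np.float64(38.1)]
top small ell [322.  226.1] centroid w [518.1  -3.4   8. ] encl 518.1 -3.3 42.0 rect [array([518.6,  -3.3]), array([38.2, 38.5]), np.float64(88.5)]
top post ell [374.4 236.7] centroid w [ 485.6 -144.7    9. ] encl 485.7 -144.7 88.1 rect [array([ 486.4, -145.2]), array([84.7, 84.5]), np.float64(88.5)]
top handle ell [419.  241.3] centroid w [ 469.3 -264.1   16. ] encl 469.4 -266.2 64.3 rect [array([ 469.5, -263.9]), array([22. , 63.8]), np.float64(80.5)]
side big ell [278.2 140.7] centroid w [510.1 409.2   8. ] encl 508.1 411.0 64.7 rect [array([511.2, 410.9]), array([63. , 50.3]), np.float64(88.6)]
side small ell [288.6 217.2] centroid w [521.2  -6.9   8. ] encl 522.5 -7.3 47.0 rect [array([521.5,  -6.6]), array([41.1, 43.9]), np.float64(27.1)]
side handle ell [272.5 293.6] centroid w [ 472.7 -271.7   16. ] encl 472.5 -272.7 66.4 rect [array([ 472.6, -271.2]), array([30.4, 62.6]), np.float64(83.8)]
side post ell [278.  256.5] centroid w [ 488.4 -152.2    9. ] encl 489.1 -149.4 91.2 rect [array([ 488.4, -149.5]), array([87.8, 84.8]), np.float64(83.9)]
```

View pics/c3.png

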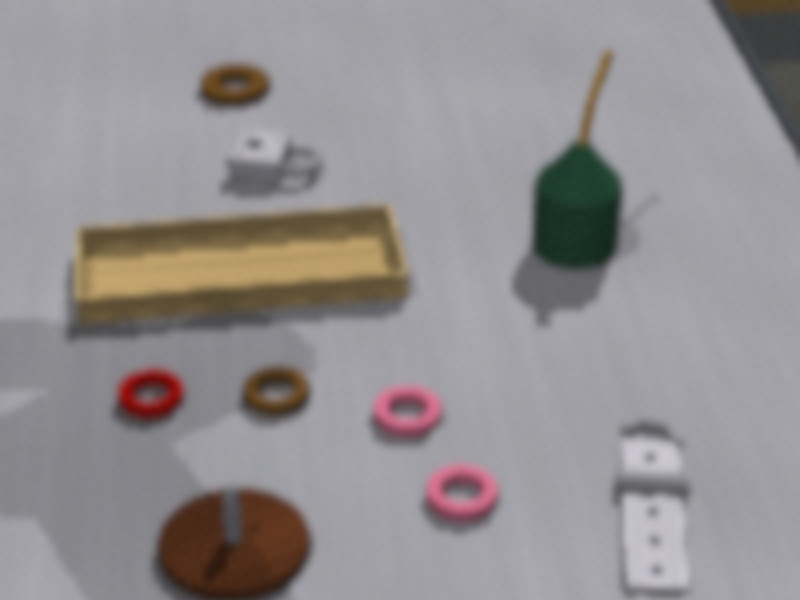

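View pics/c4.png

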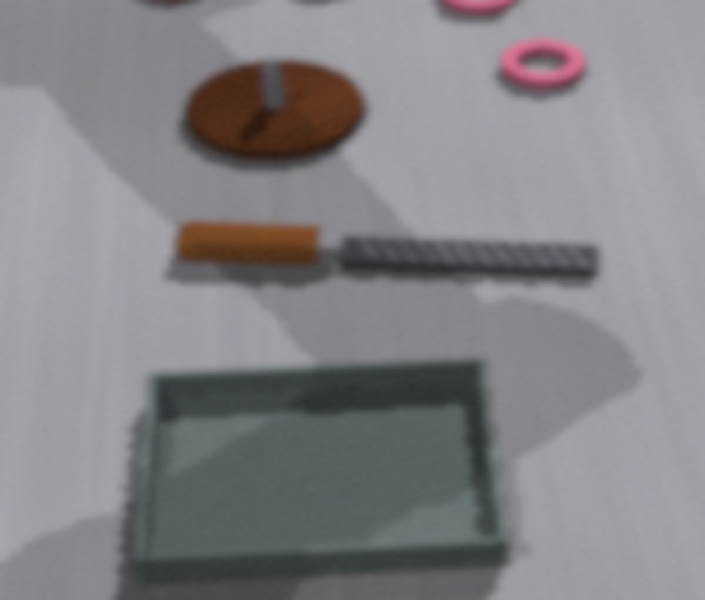

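```bash
cat > m2.py <<'E'
from h import *
# rough depth-cloud based measures, with each camera separately
R=dict(filetray=(360,640,60,215,14,30),locktray=(400,600,-520,-340,14,30),padlock=(460,580,230,330,10,30),file=(400,620,-310,-230,4.5,30),big=(460,560,360,460,5,16),small=(485,550,-40,30,5,16))
for n in("top","side"):
    d=cv2.medianBlur(np.load(n+"0.npy"),3);C=cloud(n,d)
    t=C[(C[...,0]>350)&(C[...,0]<650)&(abs(C[...,1])<500)&(abs(C[...,2])<15)]
    # plane
    A=np.c_[t[:,:2],np.ones(len(t))];
    s=np.abs(t[:,2])<4; co=np.linalg.lstsq(A[s],t[s,2],rcond=None)[0]
    Z=C[...,2]-(C[...,0]*co[0]+C[...,1]*co[1]+co[2]); print(n,"plane",co.round(4))
    for k,(a,b,c,e,z0,z1) in R.items():
        m=(C[...,0]>a)&(C[...,0]<b)&(C[...,1]>c)&(C[...,1]<e)&(Z>z0)&(Z<z1)
        P=C[m][:,:2].astype(np.float32)
        if len(P)<5: print(k,len(P));continue
        r=cv2.minAreaRect(P); print(n,k,len(P),"mean",P.mean(0).round(1),"rect",np.round(r[0],1),np.round(r[1],1),round(r[2],1),"z",np.percentile(Z[m],[50,90]).round(1))
E
python3 m2.py
```

```text
top plane [-1.000e-04  1.000e-04  7.289e-01]
top filetray 351 mean [501.2 143.3] rect [499.3 139.9] [230.3  92.6] 1.9 z [19.3 21.1]
top locktray 339 mean [ 499.7 -422.4] rect [ 493.7 -423.7] [113.6 136.9] 88.4 z [19.1 21.5]
top padlock 356 mean [526.  280.9] rect [532.8 280.2] [50.  70.6] 71.8 z [21.  23.3]
top file 510 mean [ 524.5 -275. ] rect [ 528.4 -276.2] [ 23.1 184.7] 80.5 z [ 9.  17.8]
top big 310 mean [503.8 413.7] rect [503.4 414.2] [56.6 59.6] 0.2 z [ 9.8 11.4]
top small 130 mean [516.3  -4.4] rect [517.3  -4.6] [40.9 41.7] 88.5 z [ 8.7 10.9]
side plane [ 0.0013 -0.0013 -0.8676]
side filetray 524 mean [503.4 136.2] rect [504.5 140.6] [229.5  96.5] 1.7 z [18.6 20.6]
side locktray 847 mean [ 495.  -428.2] rect [ 496.4 -423.1] [113.5 138.2] 87.8 z [19.9 21.3]
side padlock 193 mean [532.8 275.7] rect [538.7 280.7] [50.8 70.5] 79.8 z [18.8 22.2]
side file 780 mean [ 523.5 -277.5] rect [ 530.2 -276.6] [ 23.5 181.8] 80.2 z [ 8.2 17.2]
side big 122 mean [509.9 411.4] rect [510.1 412.6] [54.6 55.5] 23.2 z [ 9.  10.4]
side small 120 mean [521.5  -6. ] rect [521.9  -5.5] [39.8 42.2] 82.9 z [ 8.9 10.3]
```

Run:
```python
from h import *
for n in("top","side"):
    d=np.load(n+"0.npy");C=cloud(n,cv2.medianBlur(d,3));Z=C[...,2]
    m=(abs(C[...,0]-520)<60)&(abs(C[...,1]-280)<50)&(Z>17.5)&(Z<30)
    P=C[m][:,:2].astype(np.float32);print(n,"lockbody",len(P),P.mean(0).round(1),cv2.minAreaRect(P))
    C=cloud(n,d)
    m=(abs(C[...,0]-487)<30)&(abs(C[...,1]+147)<30)&(C[...,2]>20)&(C[...,2]<60)
    print("pin",m.sum(),C[m].mean(0),C[m].max(0))
    m=(abs(C[...,0]-487)<60)&(abs(C[...,1]+147)<60)&(C[...,2]>5)&(C[...,2]<14)
    print("base",cv2.minAreaRect(C[m][:,:2].astype(np.float32)))
    for nm,x0,x1,z0,z1 in [("handle",425,495,11,25),("blade",515,610,4.5,14)]:
        m=(C[...,0]>x0)&(C[...,0]<x1)&(abs(C[...,1]+275)<30)&(C[...,2]>z0)&(C[...,2]<z1)
        print(nm,C[m].mean(0).round(1),cv2.fitLine(C[m][:,:2].astype(np.float32),cv2.DIST_HUBER,0,.01,.01).ravel())
print(deproj("top",425.4,186,8),deproj("top",418.1,252.6,18))
im=cv2.imread("pics/top0.png")
cv2.imwrite("pics/c5.png",cv2.resize(im[200:250,195:245],(600,600),interpolation=cv2.INTER_CUBIC))
```

```text
top lockbody 274 [519.1 282.8] ((520.0057983398438, 283.43609619140625), (48.19401550292969, 43.59169387817383), 75.48948669433594)
pin 17 [ 483.61183809 -145.076996     43.25141397] [ 489.18772116 -140.79916847   51.38587364]
base ((485.435546875, -145.98773193359375), (118.81964111328125, 117.79639434814453), 2.150398015975952)
handle [ 466.4 -265.2   17.6] [ 9.8767036e-01 -1.5654786e-01  4.6612964e+02 -2.6525629e+02]
blade [ 562.1 -280.3    8.3] [ 9.8393458e-01 -1.7852946e-01  5.6147491e+02 -2.8071292e+02]
side lockbody 102 [525.4 280.8] ((525.81640625, 284.6933288574219), (49.04497146606445, 41.35666275024414), 75.3527603149414)
pin 41 [ 488.83077947 -149.02877291   36.45003731] [ 492.77432624 -144.44211564   52.19279792]
base ((489.6880798339844, -147.04360961914062), (90.08145141601562, 88.38401794433594), 58.469642639160156)
handle [ 468.3 -268.8   16.3] [ 9.7034174e-01 -2.4173732e-01  4.6832492e+02 -2.6997690e+02]
blade [ 562.1 -283.     7.6] [ 9.8345894e-01 -1.8113126e-01  5.6225299e+02 -2.8312973e+02]
[ 623.32842161 -293.57511967    8.        ] [ 438.88958039 -259.17479551   18.        ]
```

View pics/c5.png

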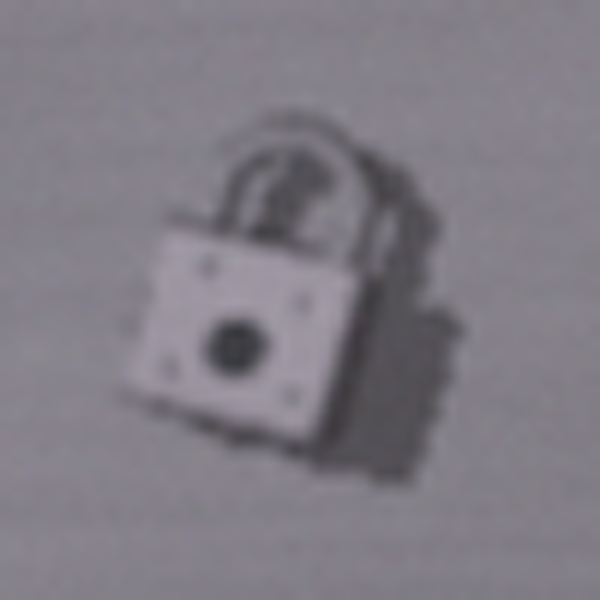

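```bash
cat >> h.py <<'E'
from scipy.spatial.transform import Rotation as Ro
def yaw():
    y=Ro.from_quat(arm.read_state()["ee_rot"]).as_matrix()[:,1]; return np.degrees(np.arctan2(y[1],y[0]))
def plan(x,y,z,ya):
    s=arm.read_state();p=s["position"];c=yaw()
    t=(c-ya+90)%180-90
    a=np.radians(c-t);Y=np.array([np.cos(a),np.sin(a)]);X=np.array([-Y[1],Y[0]])
    d=np.array([x,y])-p[:2]
    print("clock",s["clock"].round(2) if hasattr(s["clock"],'round') else s["clock"],"pos",p.round(1),"yaw",round(c,1),"w",round(s["gripper_width"],1),"F",s["contact_force"].round(1),"j6",s["joints"][5].round(2))
    print("turn",round(t,2),"then local mm",(X@d).round(1),(Y@d).round(1),round(p[2]-z,1))
E
python3 -c "
from h import *
plan(529.5,-276.5,100,79.7)"
```

```text
clock 0.1 pos [ 226.3 -582.1  230.3] yaw 111.2 w 85.6 F [-0.6  1.   0.1] j6 -0.26
turn 31.53 then local mm -243.7 354.8 130.3
```

Emit:
{"name": "drive_tool", "arguments": {"steps": [[0,0,0,7.9,0.045],[0,0,0,7.9,0.045],[0,0,0,7.9,0.045],[0,0,0,7.8,0.045],[-0.0244,0.0355,0,0,0.045],[-0.0244,0.0355,0,0,0.045],[-0.0244,0.0355,0,0,0.045],[-0.0244,0.0355,0,0,0.045],[-0.0244,0.0355,0,0,0.045],[-0.0244,0.0355,0,0,0.045],[-0.0244,0.0355,0,0,0.045],[-0.0244,0.0355,0,0,0.045],[-0.0244,0.0355,0,0,0.045],[-0.0244,0.0355,0,0,0.045],[0,0,0.04,0,0.045],[0,0,0.04,0,0.045],[0,0,0.04,0,0.045],[0,0,0.04,0,0.045],[0,0,0,0,0.045],[0,0,0,0,0.045]]}}

```text
clock: 2.1
position: [529.9, -276.8, 71.4]
ee_rot: [0.089, 0.996, -0.0, -0.001]
contact_force: [-0.7, 0.2, 1.5]
gripper_width: 44.8
```

```bash
cat > look.py <<'E'
import sys
from h import *
t=sys.argv[1]
def crop(n,P,h,s):
    im,d=arm.get_image(n);cv2.imwrite(f"pics/{n}_{t}.png",im);np.save(f"{n}_{t}.npy",d)
    u,v=map(int,proj(n,np.array(P,float)));u0=max(0,min(640-2*h,u-h));v0=max(0,min(400-2*h,v-h))
    print(n,"crop",u0,v0,"scale",s)
    return cv2.resize(im[v0:v0+2*h,u0:u0+2*h],None,fx=s,fy=s,interpolation=cv2.INTER_CUBIC)
P=[float(a) for a in sys.argv[2:5]]
a=crop("top",P,33,6);b=crop("side",P,33,6)
cv2.imwrite(f"pics/l_{t}.png",np.hstack([a,b]))
E
python3 look.py a 529 -276 30; python3 -c "
from h import *
plan(529.5,-276.5,2,79.7)
from h import *
print(proj('top',np.array([529,-277,70.])),proj('side',np.array([529,-277,70.])))"
```

```text
top crop 390 185 scale 6
side crop 266 255 scale 6
clock 2.2 pos [ 531.5 -277.2   73.7] yaw 79.8 w 45.2 F [ 0.5  0.8 -1. ] j6 -1.54
turn 0.08 then local mm 2.1 0.4 71.7
(np.float64(426.7375557465135), np.float64(216.25775205629418)) (np.float64(298.806243553759), np.float64(275.2188816358353))
```

View pics/l_a.png

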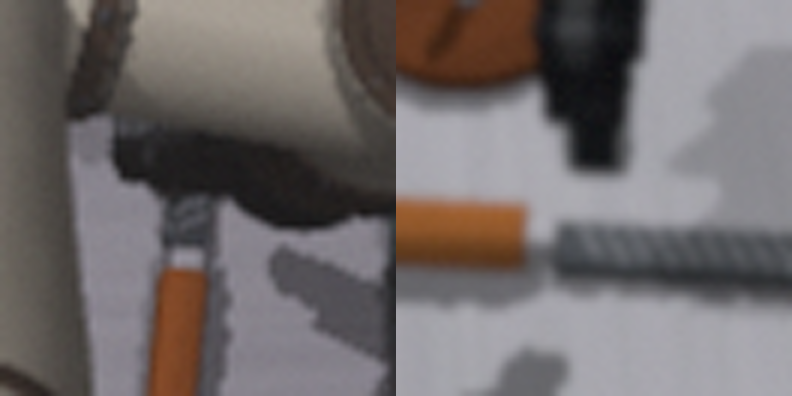

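The side view shows the fingers centred over the file blade, with the nearer fingertip at about (300,283), and the ferrule and handle to its left. Now I'll descend and grip.

Emit:
{"name": "drive_tool", "arguments": {"steps": [[0,0,0.03,0,0.045],[0,0,0.02,0,0.045],[0,0,0.01,0,0.045],[0,0,0.006,0,0.045],[0,0,0.0035,0,0.045],[0,0,0,0,0.045],[0,0,0,0,0.01],[0,0,0,0,0.01],[0,0,0,0,0.01],[0,0,0,0,0.01],[0,0,0,0,0.01],[0,0,0,0,0.01]]}}

```text
clock: 3.4
position: [530.4, -276.8, 2.9]
ee_rot: [0.089, 0.996, -0.0, 0.001]
contact_force: [-0.7, 0.7, 6.3]
gripper_width: 17.5
```

Emit:
{"name": "drive_tool", "arguments": {"steps": [[0,0,-0.01,0,0.01],[0,0,-0.03,0,0.01],[0,0,-0.04,0,0.01],[0,0,-0.04,0,0.01],[0,0,0,0,0.01]]}}

```text
clock: 3.9
position: [533.4, -277.9, 128.4]
ee_rot: [0.089, 0.996, -0.002, 0.006]
contact_force: [1.2, -0.6, -0.8]
gripper_width: 17.8
```

```bash
python3 look.py b 529 -276 100; python3 -c "
from h import *
plan(502,140,120,91.8)"
```

```text
top crop 395 181 scale 6
side crop 265 231 scale 6
clock 4.0 pos [ 529.7 -276.4  122.7] yaw 79.7 w 17.6 F [-0.   0.7 -3.3] j6 -1.54
turn -12.09 then local mm 14.6 417.1 2.7
```

View pics/l_b.png

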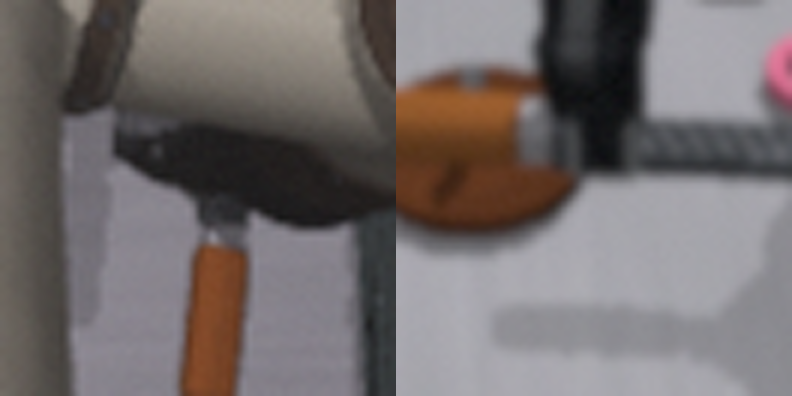

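The file is lifted level, with its wooden handle and ferrule showing left of the finger in the side crop. Next I'll carry it to the plywood tray.

Emit:
{"name": "drive_tool", "arguments": {"steps": [[0,0,0,-6.05,0.01],[0,0,0,-6.05,0.01],[0.0015,0.02,0,0,0.01],[0.0015,0.04,0,0,0.01],[0.0015,0.042,0,0,0.01],[0.0015,0.042,0,0,0.01],[0.0015,0.042,0,0,0.01],[0.0015,0.042,0,0,0.01],[0.0015,0.042,0,0,0.01],[0.0015,0.042,0,0,0.01],[0.0015,0.042,0,0,0.01],[0.0015,0.04,0,0,0.01],[0,0.023,0,0,0.01],[0,0,0.04,0,0.01],[0,0,0.03,0,0.01],[0,0,0,0,0.01],[0,0,0,0,0.01]]}}

```text
clock: 5.7
position: [500.8, 139.1, 50.9]
ee_rot: [-0.016, 1.0, -0.001, -0.001]
contact_force: [0.7, 0.2, -2.3]
gripper_width: 17.5
```

```bash
python3 look.py c 502 140 25; python3 -c "
from h import *
plan(502,140,7.5,91.8)"
```

```text
top crop 235 199 scale 6
side crop 245 148 scale 6
clock 5.8 pos [502.3 139.9  52.9] yaw 91.9 w 17.7 F [ 0.4  0.2 -1.9] j6 -2.12
turn 0.05 then local mm 0.3 0.1 45.4
```

View pics/l_c.png

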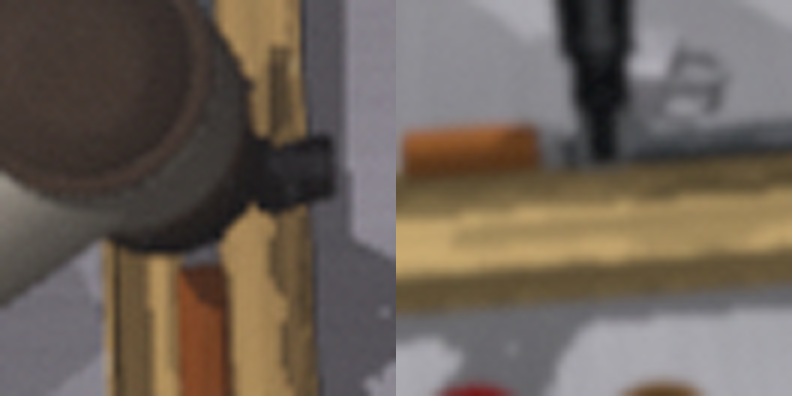

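The file sits over the tray, its handle at about (269,252) in the top view and parallel to the walls. Lowering and releasing.

Emit:
{"name": "drive_tool", "arguments": {"steps": [[0,0,0.02,0,0.01],[0,0,0.014,0,0.01],[0,0,0.006,0,0.01],[0,0,0.004,0,0.01],[0,0,0,0,0.01],[0,0,0,0,0.01],[0,0,0,0,0.038],[0,0,0,0,0.038],[0,0,0,0,0.038],[0,0,0,0,0.038],[0,0,-0.02,0,0.038],[0,0,-0.04,0,0.038],[0,0,-0.04,0,0.038],[0,0,0,0,0.062],[0,0,0,0,0.062]]}}

```text
clock: 7.3
position: [501.6, 140.0, 108.8]
ee_rot: [-0.016, 1.0, 0.001, 0.001]
contact_force: [-0.6, -0.4, -1.5]
gripper_width: 62.0
```

```bash
python3 look.py d 502 140 15; python3 -c "
from h import *
plan(522,284,8,75)"
```

```text
top crop 236 200 scale 6
side crop 245 150 scale 6
clock 7.4 pos [500.5 139.3 106.9] yaw 91.8 w 61.8 F [0.4 0.8 0.3] j6 -2.12
turn 16.82 then local mm 16.7 145.4 98.9
```

View pics/l_d.png

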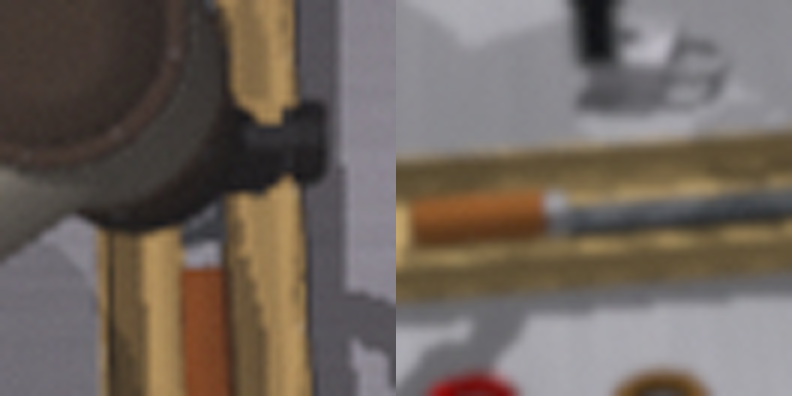

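The file lies flat in the plywood tray and is released, with its handle at about (269,253) in the top view. On to the padlock.

Emit:
{"name": "drive_tool", "arguments": {"steps": [[0,0,0,8.4,0.07],[0,0,0,8.4,0.07],[0.003,0.036,0,0,0.07],[0.003,0.036,0,0,0.07],[0.003,0.036,0,0,0.07],[0.003,0.0365,0,0,0.07],[0.0,0,0.03,0,0.07],[0,0,0.02,0,0.07],[0,0,0,0,0.07],[0,0,0,0,0.07]]}}

```text
clock: 8.4
position: [526.7, 281.9, 56.7]
ee_rot: [0.13, 0.992, -0.001, -0.001]
contact_force: [0.7, -0.2, 0.1]
gripper_width: 70.1
```

```bash
python3 look.py e 525 283 30; python3 -c "
from h import *
plan(525.5,283,3,75)"
```

```text
top crop 181 192 scale 6
side crop 251 120 scale 6
clock 8.5 pos [527.7 282.5  58.5] yaw 75.0 w 70.0 F [0.8 0.4 0.2] j6 -2.59
turn 0.05 then local mm 2.2 -0.1 55.5
```

View pics/l_e.png

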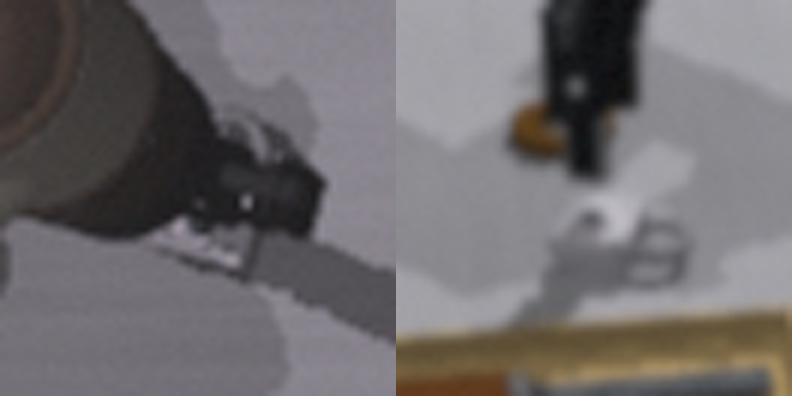

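The gripper is above the padlock body, with the shackle beyond it at (299,163) in the side view. Descending.

Emit:
{"name": "drive_tool", "arguments": {"steps": [[0,0,0.025,0,0.07],[0,0,0.017,0,0.07],[0,0,0.008,0,0.07],[0,0,0.004,0,0.07],[0,0,0,0,0.07],[0,0,0,0,0.03],[0,0,0,0,0.03],[0,0,0,0,0.03],[0,0,0,0,0.03],[0,0,0,0,0.03],[0,0,0,0,0.03]]}}

```text
clock: 9.6
position: [527.9, 283.2, 5.3]
ee_rot: [0.13, 0.992, 0.001, 0.001]
contact_force: [-1.4, 0.3, 5.3]
gripper_width: 46.5
```

Emit:
{"name": "drive_tool", "arguments": {"steps": [[0,0,-0.01,0,0.03],[0,0,-0.03,0,0.03],[0,0,-0.04,0,0.03],[0,0,-0.03,0,0.03],[0,0,0,0,0.03]]}}

```text
clock: 10.1
position: [529.3, 284.1, 119.0]
ee_rot: [0.13, 0.992, 0.003, 0.003]
contact_force: [0.4, 0.3, -2.1]
gripper_width: 46.6
```

```bash
python3 look.py f 525 283 100; python3 -c "
from h import *
plan(485,-423.4,110,88.1)"
```

```text
top crop 175 188 scale 6
side crop 250 100 scale 6
clock 10.2 pos [526.4 282.1 113.9] yaw 75.0 w 46.1 F [-0.1 -0.4 -2.1] j6 -2.59
turn -13.1 then local mm 18.0 -706.5 3.9
```

View pics/l_f.png

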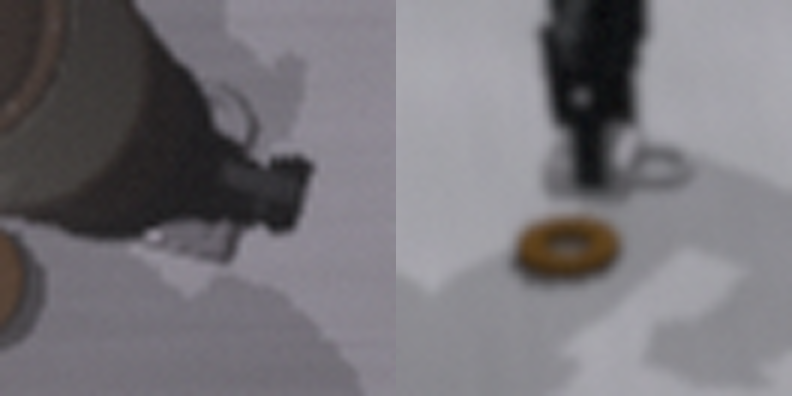

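The padlock is held level, with its shackle at about (290,128) in the side view. Carrying it to the grey tray.

Emit:
{"name": "drive_tool", "arguments": {"steps": [[0,0,0,-6.55,0.03],[0,0,0,-6.55,0.03],[0,-0.02,0,0,0.03],[0.002,-0.045,0,0,0.03],[0.002,-0.045,0,0,0.03],[0.002,-0.045,0,0,0.03],[0.002,-0.045,0,0,0.03],[0.002,-0.045,0,0,0.03],[0.002,-0.045,0,0,0.03],[0.002,-0.045,0,0,0.03],[0.002,-0.045,0,0,0.03],[0.002,-0.045,0,0,0.03],[0,-0.045,0,0,0.03],[0,-0.045,0,0,0.03],[0,-0.045,0,0,0.03],[0,-0.045,0,0,0.03],[0,-0.045,0,0,0.03],[0,-0.045,0,0,0.03],[0,-0.0115,0,0,0.03],[0,0,0,0,0.03]]}}

```text
clock: 12.2
position: [483.8, -424.6, 111.3]
ee_rot: [0.019, 1.0, 0.001, -0.002]
contact_force: [0.4, 0.7, -4.4]
gripper_width: 46.1
```

Emit:
{"name": "drive_tool", "arguments": {"steps": [[0,0,0.03,0,0.03],[0,0,0.03,0,0.03],[0,0,0,0,0.03],[0,0,0,0,0.03]]}}

```text
clock: 12.6
position: [485.8, -422.1, 53.4]
ee_rot: [0.016, 1.0, 0.0, -0.001]
contact_force: [-0.1, -1.0, -1.9]
gripper_width: 46.3
```

```bash
python3 look.py g 495 -423 30; python3 -c "
from h import *
plan(484.5,-423.4,8,88.1)"
```

```text
top crop 445 196 scale 6
side crop 253 317 scale 6
clock 12.7 pos [ 487.3 -423.2   55.5] yaw 88.2 w 46.3 F [ 0.4 -0.8 -2.4] j6 -1.14
turn 0.11 then local mm 2.8 -0.3 47.5
```

View pics/l_g.png

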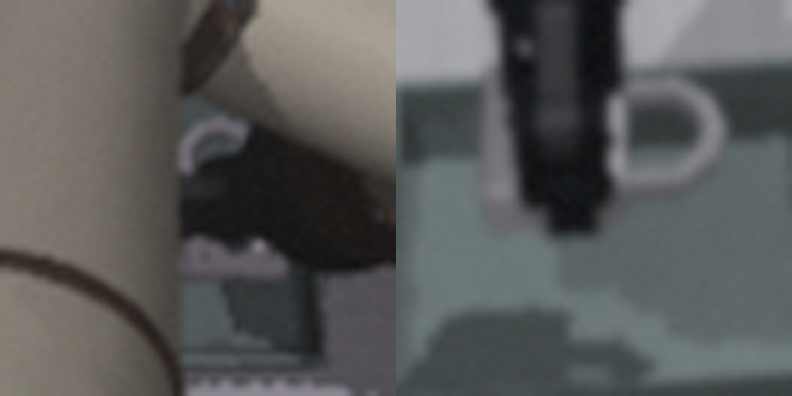

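The padlock is over the grey tray, roughly centred along it, shackle at about (308,339) in the side view. Lowering.

Emit:
{"name": "drive_tool", "arguments": {"steps": [[0.001,0,0.02,0,0.03],[0,0,0.014,0,0.03],[0,0,0.007,0,0.03],[0,0,0.004,0,0.03],[0,0,0,0,0.03],[0,0,0,0,0.03],[0,0,0,0,0.058],[0,0,0,0,0.058],[0,0,0,0,0.058],[0,0,0,0,0.058],[0,0,-0.02,0,0.058],[0,0,-0.04,0,0.058],[0,0,-0.04,0,0.058],[0,0,0,0,0.07],[0,0,0,0,0.07]]}}

```text
clock: 14.2
position: [485.7, -423.3, 110.3]
ee_rot: [0.016, 1.0, -0.001, 0.001]
contact_force: [-0.7, 0.3, -0.8]
gripper_width: 70.1
```

```bash
python3 look.py i 495 -423 15; python3 -c "
from h import *
plan(507,413,108,90)"
```

```text
top crop 443 197 scale 6
side crop 253 322 scale 6
clock 14.3 pos [ 484.5 -422.6  107.8] yaw 88.1 w 70.1 F [-0.  -0.2  0.9] j6 -1.14
turn -1.87 then local mm -22.5 835.6 -0.2
```

View pics/l_i.png

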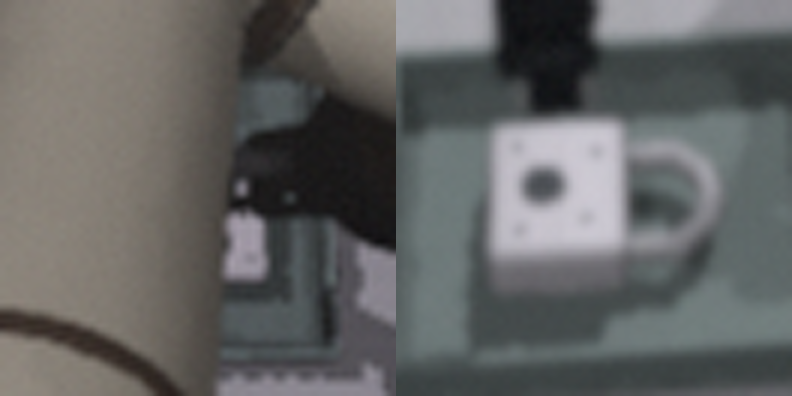

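The padlock lies flat in the grey tray, body at about (279,353) in the side view, and is released. On to the big washer.

Emit:
{"name": "drive_tool", "arguments": {"steps": [[0,0,0,-1.9,0.075],[-0.002,0.025,0,0,0.075],[-0.002,0.045,0,0,0.075],[-0.002,0.045,0,0,0.075],[-0.002,0.045,0,0,0.075],[-0.002,0.045,0,0,0.075],[-0.002,0.045,0,0,0.075],[-0.002,0.045,0,0,0.075],[-0.002,0.045,0,0,0.075],[-0.002,0.045,0,0,0.075],[-0.002,0.045,0,0,0.075],[-0.002,0.045,0,0,0.075],[-0.0005,0.045,0,0,0.075],[0,0.045,0,0,0.075],[0,0.045,0,0,0.075],[0,0.045,0,0,0.075],[0,0.045,0,0,0.075],[0,0.045,0,0,0.075],[0,0.045,0,0,0.075],[0,0.0456,0,0,0.075]]}}

```text
clock: 16.3
position: [506.1, 413.6, 106.9]
ee_rot: [-0.0, 1.0, -0.001, -0.001]
contact_force: [1.3, 0.4, 0.5]
gripper_width: 74.9
```

Emit:
{"name": "drive_tool", "arguments": {"steps": [[0,0,0.03,0,0.075],[0,0,0.03,0,0.075],[0,0,0,0,0.075],[0,0,0,0,0.075]]}}

```text
clock: 16.7
position: [506.8, 411.8, 47.6]
ee_rot: [-0.001, 1.0, -0.001, -0.001]
contact_force: [0.7, 0.5, 1.0]
gripper_width: 74.6
```

```bash
python3 look.py j 507 413 25; python3 -c "
from h import *
plan(507,413,0,90)"
```

```text
top crop 133 200 scale 6
side crop 244 102 scale 6
clock 16.8 pos [507.9 412.9  50.1] yaw 90.0 w 74.8 F [1.2 0.8 0.8] j6 -2.5
turn 0.05 then local mm 0.9 0.1 50.1
```

View pics/l_j.png

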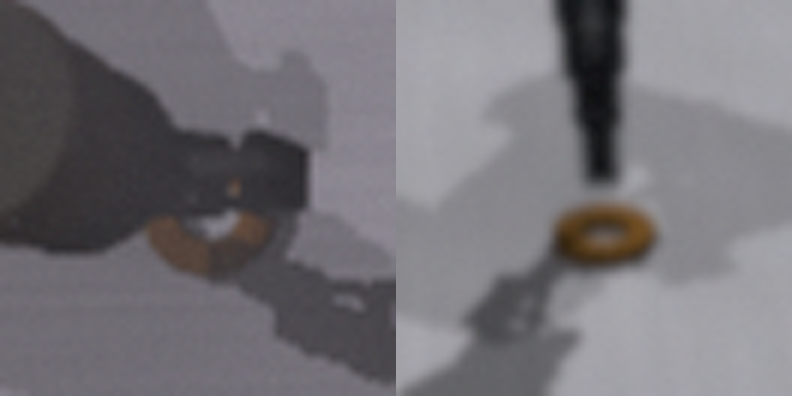

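```bash
python3 -c "
from h import *
C=cloud('side',np.load('side_j.npy'))
for v in range(122,138,1): print(v,C[v,278].round(0),C[v,281].round(0))
"
```

```text
122 [512. 340. 110.] [521. 344. 108.]
123 [512. 346. 104.] [525. 560.  -2.]
124 [512. 357.  95.] [525. 549.  -0.]
125 [512. 360.  90.] [525. 543.  -1.]
126 [512. 362.  86.] [524. 535.  -1.]
127 [511. 357.  85.] [521. 372.  77.]
128 [511. 359.  80.] [521. 374.  72.]
129 [511. 358.  77.] [521. 367.  72.]
130 [511. 363.  71.] [520. 368.  68.]
131 [511. 361.  69.] [520. 364.  66.]
132 [510. 360.  66.] [520. 366.  62.]
133 [510. 369.  58.] [522. 480.  -1.]
134 [ 497. -904.  716.] [522. 474.  -1.]
135 [511. 467.  -1.] [521. 465.  -1.]
136 [511. 444.   7.] [521. 439.   9.]
137 [510. 431.  10.] [520. 435.   8.]
```

The side view shows the fingertip at (278,132), centred over the washer at (279,141). Depth puts the tips about 9 mm behind the TCP at this opening. They should be about 5 mm back at 60 mm, so I'll grip with the TCP near -2.

Emit:
{"name": "drive_tool", "arguments": {"steps": [[0,0,0.025,0,0.075],[0,0,0.015,0,0.075],[0,0,0.007,0,0.075],[0,0,0.004,0,0.075],[0,0,0,0,0.075],[0,0,0,0,0.05],[0,0,0,0,0.05],[0,0,0,0,0.05],[0,0,0,0,0.05],[0,0,0,0,0.05]]}}

```text
clock: 17.8
position: [507.9, 413.7, -0.2]
ee_rot: [-0.001, 1.0, 0.001, 0.001]
contact_force: [-0.7, 0.7, 6.4]
gripper_width: 56.3
```

Emit:
{"name": "drive_tool", "arguments": {"steps": [[0,0,-0.01,0,0.05],[0,0,-0.03,0,0.05],[0,0,-0.04,0,0.05],[0,0,-0.03,0,0.05],[0,0,0,0,0.05],[0,0,0,0,0.05]]}}

```text
clock: 18.4
position: [506.6, 412.2, 108.2]
ee_rot: [-0.0, 1.0, 0.0, -0.0]
contact_force: [0.1, -0.7, -1.9]
gripper_width: 56.1
```

```bash
python3 look.py k 507 413 105; python3 -c "
from h import *
plan(487.5,-147,108,90)"
```

```text
top crop 123 196 scale 6
side crop 242 80 scale 6
clock 18.5 pos [505.9 411.3 106. ] yaw 90.0 w 56.1 F [ 0.7 -0.2 -2.5] j6 -2.5
turn 0.01 then local mm 18.4 -558.3 -2.0
```

View pics/l_k.png

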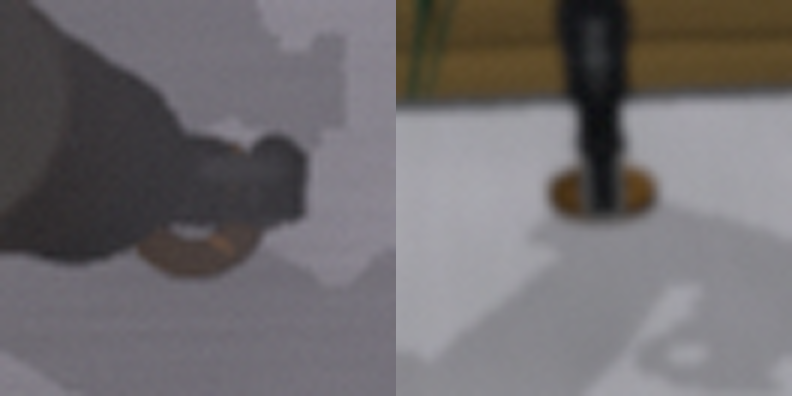

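The big washer is held level, centred on the finger at (276,112) in the side view. Moving to the stand.

Emit:
{"name": "drive_tool", "arguments": {"steps": [[0.0015,-0.025,0,0,0.05],[0.0015,-0.045,0,0,0.05],[0.0015,-0.045,0,0,0.05],[0.0015,-0.045,0,0,0.05],[0.0015,-0.045,0,0,0.05],[0.0015,-0.045,0,0,0.05],[0.0015,-0.045,0,0,0.05],[0.0015,-0.045,0,0,0.05],[0.0015,-0.045,0,0,0.05],[0.0015,-0.045,0,0,0.05],[0.0015,-0.045,0,0,0.05],[0.0015,-0.045,0,0,0.05],[0.0015,-0.04,0,0,0.05],[0,0,0,0,0.05],[0,0,0.02,0,0.05],[0,0,0.02,0,0.05],[0,0,0,0,0.05],[0,0,0,0,0.05],[0,0,0,0,0.05]]}}

```text
clock: 20.4
position: [488.6, -147.2, 68.4]
ee_rot: [-0.001, 1.0, -0.0, 0.0]
contact_force: [-0.2, 0.1, -2.1]
gripper_width: 56.3
```

```bash
python3 look.py m 487 -147 50
python3 - <<'E'
from h import *
plan(487.5,-147,15,90)
C=cloud('side',np.load('side_m.npy'))
m=(abs(C[...,0]-487)<45)&(abs(C[...,1]+147)<55)&(C[...,2]>58)&(C[...,2]<85)
im=cv2.imread('pics/side_m.png');h=cv2.cvtColor(im,cv2.COLOR_BGR2HSV)
b=m&(h[...,1]>90)&(h[...,0]<25)
P=C[b];print(len(P),P.mean(0),P.min(0),P.max(0),cv2.minAreaRect(P[:,:2].astype(np.float32)))
E
```

```text
top crop 343 201 scale 6
side crop 243 208 scale 6
clock 20.5 pos [ 488.7 -147.3   68.7] yaw 90.1 w 56.3 F [ 0.7  0.  -2.4] j6 -1.6
turn 0.08 then local mm 1.2 0.3 53.7
144 [ 492.19907318 -153.16477408   77.84379359] [ 465.17023486 -175.82493708   69.45674953] [ 516.93781442 -127.70387172   81.56866282] ((491.05517578125, -151.72288513183594), (48.12179946899414, 51.72582244873047), 89.818603515625)
```

View pics/l_m.png

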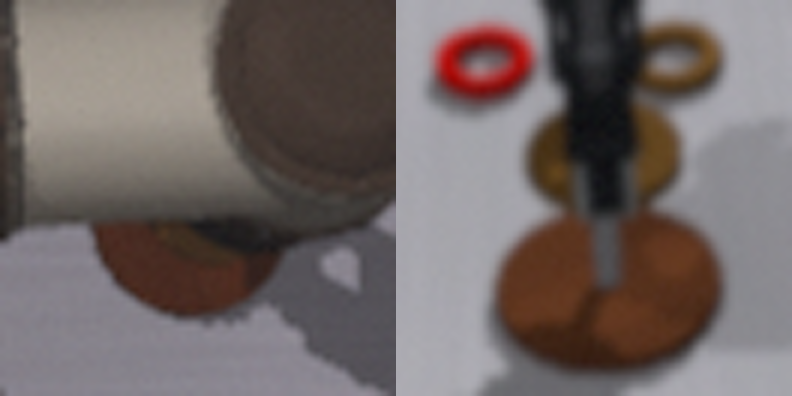

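The side view shows the washer at about (278,234), directly above the pin at (278,250). The estimated offset is 3 mm or less against 9 mm of clearance. Lowering partway, then checking.

Emit:
{"name": "drive_tool", "arguments": {"steps": [[0.001,0.001,0.01,0,0.05],[0,0,0.015,0,0.05],[0,0,0.01,0,0.05],[0,0,0,0,0.05]]}}

```text
clock: 20.9
position: [485.7, -146.4, 31.3]
ee_rot: [-0.0, 1.0, 0.0, -0.002]
contact_force: [0.0, -0.5, -2.6]
gripper_width: 56.6
```

```bash
python3 look.py n 487 -147 40; python3 -c "
from h import *
plan(487.5,-147,9.3,90)"
```

```text
top crop 343 201 scale 6
side crop 243 211 scale 6
clock 21.0 pos [ 487.1 -146.5   32.7] yaw 90.1 w 56.0 F [ 0.   0.5 -2.5] j6 -1.6
turn 0.06 then local mm -0.4 -0.5 23.4
```

View pics/l_n.png

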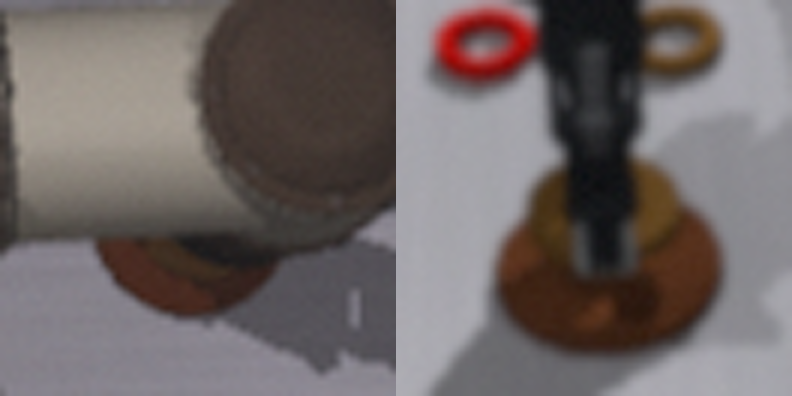

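The washer is now around the pin, with the force unchanged at -2.5 N. Lowering fully and releasing.

Emit:
{"name": "drive_tool", "arguments": {"steps": [[0,0,0.012,0,0.05],[0,0,0.007,0,0.05],[0,0,0.004,0,0.05],[0,0,0,0,0.05],[0,0,0,0,0.072],[0,0,0,0,0.072],[0,0,0,0,0.072],[0,0,0,0,0.072],[0,0,-0.02,0,0.072],[0,0,-0.04,0,0.072],[0,0,-0.04,0,0.072],[0,0,0,0,0.06],[0,0,0,0,0.06]]}}

```text
clock: 22.3
position: [487.4, -146.4, 110.8]
ee_rot: [-0.0, 1.0, 0.0, 0.001]
contact_force: [-0.9, -0.4, -0.6]
gripper_width: 60.4
```

```bash
python3 look.py o 487 -147 20; python3 -c "
from h import *
plan(519.5,-5,50,90)"
```

```text
top crop 342 202 scale 6
side crop 244 218 scale 6
clock 22.4 pos [ 486.1 -146.4  108.9] yaw 90.0 w 59.9 F [-0.2  0.5 -0. ] j6 -1.6
turn 0.02 then local mm -33.4 141.4 58.9
```

View pics/l_o.png

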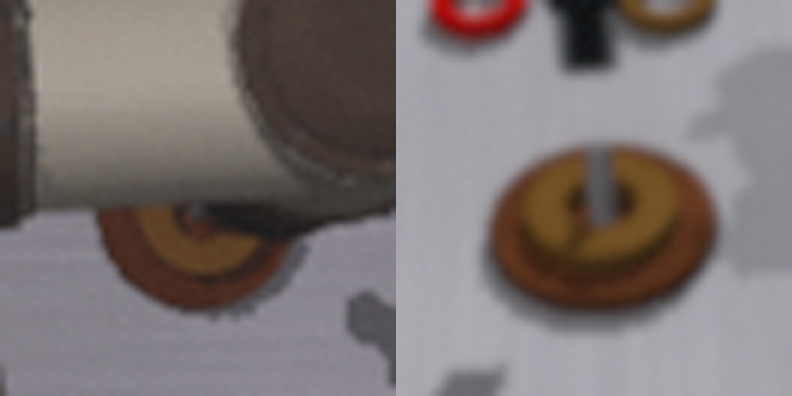

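The big washer lies flat on the base around the pin, at about (278,254) in the side view. Now the small bronze washer.

Emit:
{"name": "drive_tool", "arguments": {"steps": [[-0.008,0.025,0,0,0.06],[-0.008,0.04,0,0,0.06],[-0.008,0.04,0,0,0.06],[-0.009,0.0365,0,0,0.06],[0,0,0.03,0,0.06],[0,0,0.03,0,0.06],[0,0,0,0,0.06],[0,0,0,0,0.06]]}}

```text
clock: 23.2
position: [519.3, -5.4, 48.9]
ee_rot: [-0.001, 1.0, -0.001, -0.002]
contact_force: [0.2, 0.2, 0.6]
gripper_width: 60.0
```

```bash
python3 look.py p 519 -5 25; python3 -c "
from h import *
plan(519.5,-5,0,90)"
```

```text
top crop 289 191 scale 6
side crop 254 178 scale 6
clock 23.3 pos [520.7  -5.1  50.6] yaw 90.0 w 59.8 F [-0.3  0.8  0.8] j6 -1.87
turn 0.05 then local mm 1.2 0.1 50.6
```

View pics/l_p.png

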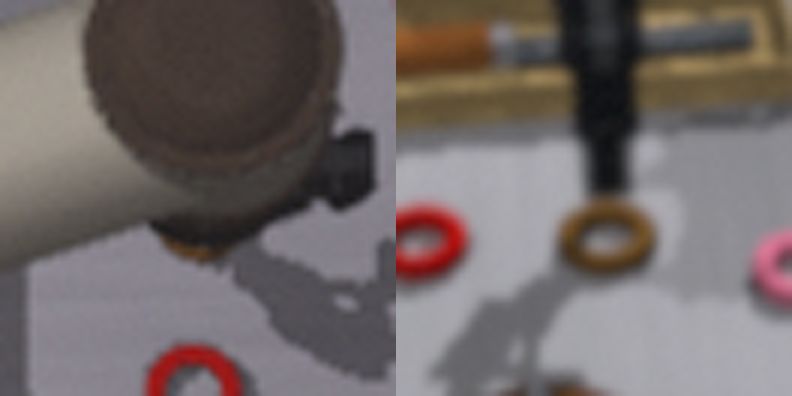

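The finger is centred over the small bronze washer at (289,217) in the side view, red and pink clear on either side. Descending.

Emit:
{"name": "drive_tool", "arguments": {"steps": [[0,0,0.025,0,0.06],[0,0,0.014,0,0.06],[0,0,0.007,0,0.06],[0,0,0.003,0,0.06],[0,0,0,0,0.06],[0,0,0,0,0.035],[0,0,0,0,0.035],[0,0,0,0,0.035],[0,0,0,0,0.035],[0,0,0,0,0.035],[0,0,-0.01,0,0.035],[0,0,-0.03,0,0.035],[0,0,-0.04,0,0.035],[0,0,-0.03,0,0.035],[0,0,0,0,0.035],[0,0,0,0,0.035]]}}

```text
clock: 24.9
position: [519.9, -4.8, 111.9]
ee_rot: [-0.0, 1.0, 0.001, 0.001]
contact_force: [-0.3, 0.7, -2.5]
gripper_width: 40.3
```

```bash
python3 look.py q 519 -5 110; python3 -c "
from h import *
plan(487.5,-147,85,90)"
```

```text
top crop 289 187 scale 6
side crop 253 151 scale 6
clock 25.0 pos [518.8  -5.2 110. ] yaw 90.0 w 40.1 F [ 0.1 -0.3 -1. ] j6 -1.87
turn 0.02 then local mm 31.3 -141.8 25.0
```

View pics/l_q.png

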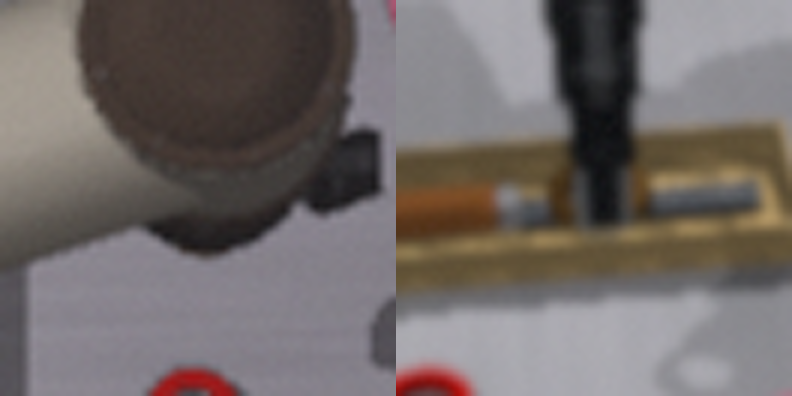

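The small washer is held at about (287,184) in the side view. Back to the stand.

Emit:
{"name": "drive_tool", "arguments": {"steps": [[0.008,-0.025,0,0,0.035],[0.008,-0.04,0,0,0.035],[0.008,-0.04,0,0,0.035],[0.0085,-0.0365,0,0,0.035],[0,0,0,0,0.035],[0,0,0.025,0,0.035],[0,0,0.015,0,0.035],[0,0,0,0,0.035],[0,0,0,0,0.035]]}}

```text
clock: 25.9
position: [487.3, -146.2, 70.2]
ee_rot: [-0.001, 1.0, -0.0, -0.001]
contact_force: [-0.5, 0.3, -0.9]
gripper_width: 40.0
```

```bash
python3 look.py r 487 -147 50; python3 -c "
from h import *
plan(487.5,-147,20,90)"
```

```text
top crop 343 201 scale 6
side crop 243 208 scale 6
clock 26.0 pos [ 488.1 -146.2   71.3] yaw 90.1 w 40.6 F [ 0.9 -0.1 -0.3] j6 -1.6
turn 0.1 then local mm 0.6 -0.8 51.3
```

View pics/l_r.png

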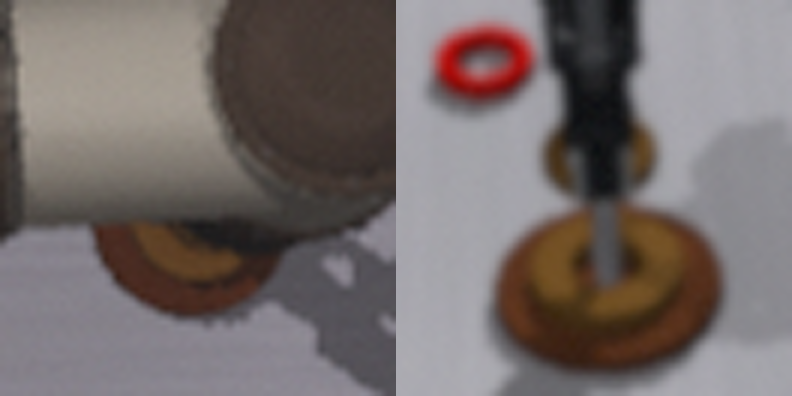

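The small washer is at about (277,234) in the side view, directly over the pin within about 2 mm. Lowering.

Emit:
{"name": "drive_tool", "arguments": {"steps": [[-0.001,0,0.01,0,0.035],[0,0,0.012,0,0.035],[0,0,0.01,0,0.035],[0,0,0,0,0.035],[0,0,0,0,0.035]]}}

```text
clock: 26.5
position: [488.3, -146.6, 38.3]
ee_rot: [-0.0, 1.0, -0.0, -0.001]
contact_force: [0.3, -1.0, -0.8]
gripper_width: 40.6
```

No contact, so the pin is through the hole. Lowering fully and releasing.

Emit:
{"name": "drive_tool", "arguments": {"steps": [[0,0,0.009,0,0.035],[0,0,0.005,0,0.035],[0,0,0.003,0,0.035],[0,0,0,0,0.035],[0,0,0,0,0.055],[0,0,0,0,0.055],[0,0,0,0,0.055],[0,0,0,0,0.055],[0,0,-0.02,0,0.055],[0,0,-0.04,0,0.055],[0,0,-0.05,0,0.055],[0,0,-0.05,0,0.055],[0.03,0.04,0,0,0.055],[0.03,0.04,0,0,0.055],[0.03,0.04,0,0,0.055],[0.03,0.04,0,0,0.055],[0,0,0,0,0.055],[0,0,0,0,0.055]]}}

```text
clock: 28.3
position: [368.2, 14.5, 182.3]
ee_rot: [-0.002, 1.0, 0.0, 0.001]
contact_force: [0.4, -0.2, -0.9]
gripper_width: 55.0
```

```bash
python3 look.py s 487 -147 20; python3 -c "
from h import *
plan(350,-350,180,90)"
```

```text
top crop 342 202 scale 6
side crop 244 218 scale 6
clock 28.4 pos [368.9  13.1 181.9] yaw 90.0 w 55.0 F [-0.  -0.1  1. ] j6 -2.05
turn 0.01 then local mm 18.9 -363.1 1.9
```

View pics/l_s.png

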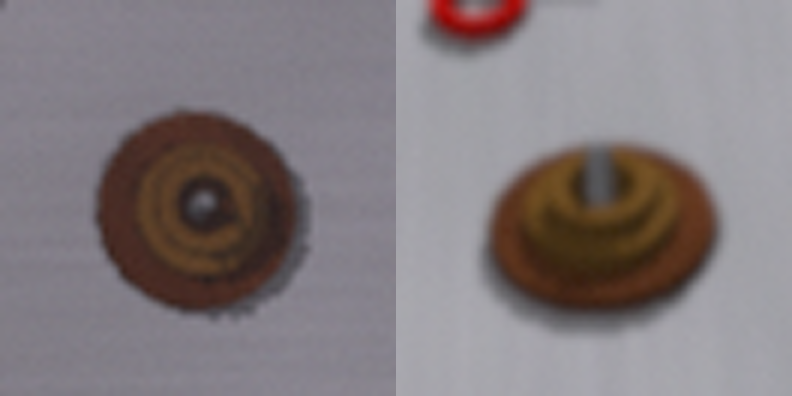

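View pics/side_s.png

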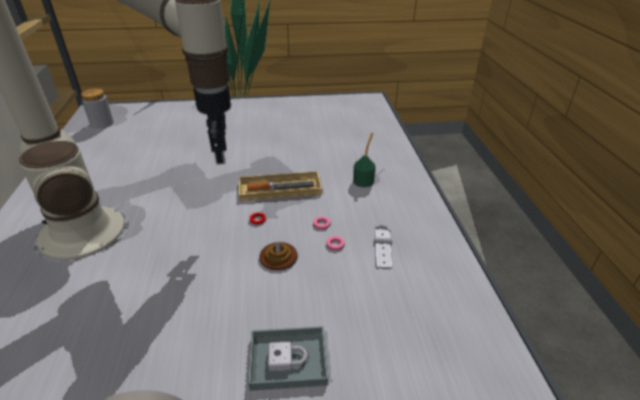

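View pics/top_s.png

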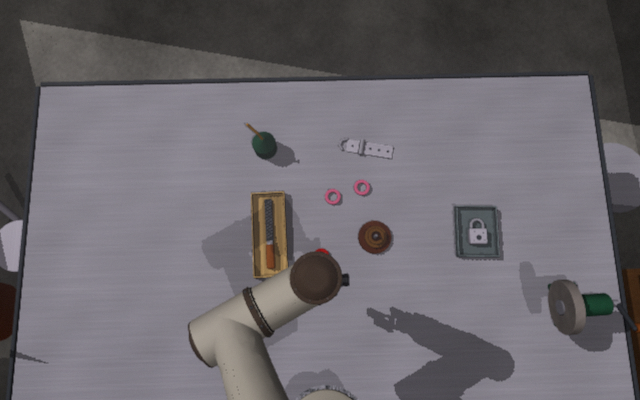

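Both views show everything in place. The file is in the plywood tray (269,233 top), the padlock is in the grey tray (478,233), and both washers are on the pin (375,237) with the big one below. The oil can (263,145) and hinge (367,148) haven't moved, and the robot touches nothing.

```bash
python3 -c "
from bench import arm
print(arm.job_done()); print(arm.read_state()['clock'])"
```

```text
the job is handed in; nothing more can be done
None
the job is handed in; nothing more can be done
```

I sorted everything in the order asked and handed the job in at about 28 s of the 109 s allowed. No verdict is reported at hand-in.

- **Placements:** The file lies flat in the plywood tray and the padlock flat in the grey tray. Both bronze washers are over the pin, big one at the bottom and small one on top.
- **Last checks:** The final pictures from both cameras show all four in place and released. The oil can, hinge and red and pink rings look undisturbed, and the gripper was clear of everything. Force readings at the ends of moves stayed under 7 N.
- **Disagreements:** The two cameras differed by up to about 6 mm on object positions, so I used averages. The finger opening read about 2–4 mm under the known widths, and position readings jittered by up to about 6 mm just after moves. None of this affected the placing.

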